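# Press a dowel pin home with one turn of a flywheel press

### The job

Load the aluminium bar into the green pin press, pin end first and pin up, fully home against the brass stop under the ram, and let go of it. Then turn the flywheel by its red handle clockwise (seen from above) through exactly one revolution, so that the ram drives the pin home and rises again, and leave the handle where it started. Feel your way round: do not force the handle in or out on its sprung stem, do not start it the wrong way round or run on past the end, and leave the bottle and spanner alone.

Things in the scene. Friction and masses are not known exactly. Their poses are not given: they have to be found in the camera images.
- press: Green bench pin press, bolted down. Origin: on the bench under the ram's vertical axis; x = the way the bar is slid in, z up. Base plate 12 mm thick, x -70..165, y -60..215 mm. Press head over the nest: x -22..82, y -30..30, z 88..130 mm.
- nest_stop (a point): Middle of the brass stop's face at floor height of the nest: 30 mm along x from the press origin, 20 mm above the bench; axes as the press. The open nest: steel floor 100 mm long, from the stop to 100 mm in front of it (-x), guide walls 44 mm apart, 14 mm high, from the stop to 55 mm in front, then a flared mouth to 74 mm in front.
- ram_face (a point): Centre of the ram's lower face, 20 mm across; 64 mm above the bench when up. One wheel turn drives it 15.5 mm down (lowest at half a turn) and up again. Its guide rod stands up to 152 mm above the bench.
- wheel_slot (a point): Middle of the slot along which the flywheel's gearbox and vertical axle are clamped, at the height of the wheel's top (115 mm); axes as the press. The axle stands within 12 mm of here either way along x; its setting is not measured, but stays put. Wheel 170 mm across; hub 10 mm higher.
- bar: Loose aluminium bar, 150 x 40 x 28 mm, 0.28 to 0.46 kg, flat on the bench. Origin: centre of its underside; x along its length towards the pin end, z up. A brass dowel pin, 10 mm across, stands up to 8 mm proud of the top at x 45 mm; fully home in the nest it stands under the ram, and the rear 50 mm stick out in front of the nest floor.
- bar_tip (a point): Lower edge of the bar's pin end, middle of its width: 75 mm along x from the bar's origin. Fully home it coincides with nest_stop.
- pin (a joint): How far the dowel pin has been driven into the bar, m: 0 = 8 mm proud, 0.008 = flush. Starts at 0 to 0.002; it takes about 35 N from the ram to move.
- wheel (a joint): Angle of the flywheel, rad, clockwise from above; 0 at the start (ram up), 3.14 ram lowest, 6.283 after one revolution. It is stiff: about 5 N at the handle, up to 10 N while the pin goes in, more if turned fast. It stays where it is left.
- knob_top (a point): Top centre (185 mm above the bench) of the red handle: an upright cylinder 24 mm across, 60 mm tall, that spins freely about its own axis, so that it can be held with a steady hand orientation. At the start it stands on the -x side of the axle (press axes); it is clamped in a radial slot of the wheel, 46 to 70 mm from the axle, not measured.
- stem (a joint): The handle stands on a sprung overload stem that gives along the wheel's radius, 6 N per mm: how far the handle is pushed out from (+) or in towards (-) the axle, m; 0 at rest, hard stops at 0.005 either way.
- bottle: Water bottle with a blue cap, 64 mm across, 200 mm tall; origin at the centre of its underside. Bystander.
- spanner: Steel spanner 170 mm long lying flat, along x; origin at the middle of its underside. Bystander.
Things that resemble listed ones, but are neither listed nor needed, are in the scene too. Of the things like the bar, leave any that is orange; of the rest the larger one is meant.

How it is judged (in metres and radians):
On the way, in this order (a step that is already met when the one before it is completed fails the run):
1. the bar lies in the nest, its end against the stop, let go (x of bar_tip in the frame of nest_stop above -0.003 m and horizontal distance between bar_tip and nest_stop below 0.005 m and z of bar_tip in the frame of nest_stop below 0.002 m and contact force between the fingers and bar below 0.3 N), for 0.2 s.
2. half a turn of the flywheel has driven the pin home (value of joint wheel above 2.6 rad and value of joint pin above 0.0065 m).
3. the flywheel has completed its revolution (value of joint wheel above 6.18 rad), for 0.1 s.
At the end, for the whole second after the job is handed in: The flywheel rests within 0.1 rad of one full revolution, the pin is at least 6.5 mm of its 8 mm in, the bar lies on the nest floor with its end within 3 mm of the stop, and nothing is held (value of joint wheel between 6.18 and 6.39 rad and velocity of joint wheel between -0.05 and 0.05 rad/s and value of joint pin above 0.0065 m and x of bar_tip in the frame of nest_stop above -0.003 m and horizontal distance between bar_tip and nest_stop below 0.005 m and z of bar_tip in the frame of nest_stop below 0.002 m and linear speed of bar below 0.02 m/s); the robot touches nothing.
It fails at once if the handle was forced sideways: its sprung stem was pushed over 4 mm (24 N) in or out (value of joint stem above 0.004 m or value of joint stem below -0.004 m).
It fails at once if the flywheel was turned the wrong way (more than 0.3 rad back) (value of joint wheel below -0.3 rad).
It fails at once if the flywheel was carried more than 0.35 rad past one revolution (value of joint wheel above 6.63 rad).
It fails at once if the bottle or spanner was moved by more than 20 mm or the bottle tipped (distance of any of bottle, spanner from where it was at the start of the episode above 0.02 m or angle between bottle's own z axis and vertical above 0.3 rad).
It also fails if it takes over 72 s, if anything falls off the work surface, if the arm or the gripper's body presses on something with over 40 N, if the wrist force passes 120 N, or if a joint passes its speed limit or range.

### The arm

A 7-joint arm with a two-finger parallel gripper is mounted at the origin on the work surface. World frame = base frame: x ahead of the robot, y to its left, z up, the work surface at z = 0. Lengths are in mm, angles in rad, forces in N, time in s.
With the tool pointing down it reaches from about 350 to 900 mm from the base axis. Payload 19.9 kg.
Tool frame: the origin (TCP) lies at the very end of the fingers, on their centre line; the grasp point (between the pads) lies 19 mm behind it (manip.hold_point_z is the distance from the TCP to the grasp point, in mm); z points along the fingers, y is the line along which they close (so a half turn about z gives the same grasp; the last joint's range is limited). The gripper opens to 85 mm and grips with 20 to 120 N. Pads are 22 mm wide; open, the fingers measure 114 mm over their backs; the gripper's body (76 mm by 85 mm) begins 54 mm behind the grasp point. The pads swing forward as they close: fully open they stand 13 mm farther back than shut.
Start: joints at [1.244, 0.417, -0.01, 1.614, 0.005, 1.111, -0.053], TCP at [175.599, -599.805, 231.26] pointing down, gripper open.
Joint ranges: [-2.81, 2.81], [-0.39, 2.02], [-1.27, 1.25], [0.06, 2.57], [-1.19, 4.33], [0.19, 2], [-2.82, 2.82]. Speed limits (rad/s): [1.89, 1.89, 2.39, 2.39, 3.01, 3.01, 3.01].

### API

Orientations are given as a rotation vector (axis times angle).
In Python, from bench import manip gives the robot as it stands.
- The arm moves only by the tool carry_out, never from a script. Its argument "motion" is a list of rows, each an object with "twist": the turn, a rotation vector about the world's x, y, z in degrees, a list of three; "linear": the shift along the world's x, y, z in mm, a list of three; "fingers": the finger opening in mm, from 0 to 85.4. A call has 1 to 12 rows; each row is the pose to reach, as a shift and turn from the pose commanded when the call began; what a row does not reach only later rows make up. A row lasts 1/10 s, in which the tool goes at most 50 mm and 8.59 degrees, less where a joint would pass 70% of its speed; a pose out of reach is approached as far as the arm can. A call with a gripper value outside its range is refused whole. The fingers move at their own pace and stop on an object; the grip force is fixed at half the most. Time passes only in rows, so rows that repeat a pose let the fingers close. It gives the time, the measured TCP pose, the force, the opening and the grip force at its end, in the units of the state.
- manip.sense(): the state, without advancing time (a new reading comes with each control period).
- manip.snapshot(name): name is "scene" or "top" or "wrist"; returns (picture, depth): 420x560x3 uint8, red, green, blue; 420x560 float32, mm along the optical axis (not along the pixel's ray), 0 where there is no reading.
- manip.camera_info(name): a dict with "K" (3x3 intrinsics, pixels), "rvec" (rotation vector, rad) and "tvec" (3), from world to camera coordinates, as OpenCV has them; the wrist camera has in their place "T_tool_cam" (4x4, takes a point from camera to tool coordinates, whose origin is the TCP and whose axes are the flange's). Camera axes: x right, y down, z forward; pixel columns grow to the right and rows downward; lengths in mm; the calibration is good to about 2 mm. The wrist camera is an equidistant fisheye: a pixel r from the principal point sees the ray r / f radians off the axis. A picture is of the moment at which its call begins: read the wrist's pose just before it. camera_info takes no time and is no camera call.
- manip.hand_in(): hands the job in; it is judged then, once.
Trained networks look in the newest picture that a camera, given by its name, has taken for a name from the list of things; names that differ only in an ending like _2 or _b are one class to them, and where a whole thing is asked for, a point or a joint stands for the part that bears it (a point fixed in the world has none). Each returns a list of dicts, best first, with "p" (0 to 1); they miss things now and then, are a little off and sometimes report something else, mostly with a low value. They report only what shows in the picture. A call takes as long as a camera call. They do not tell look-alikes from the thing itself.
- manip.spot_in(camera, query): "extent" ([left, top, right, bottom] in pixels, round what is visible of it).
The state is a dict: "clock": time; "joint_positions": joint angles; "joint_vel": joint speeds; "joint_torque": joint torques, N m; "tool_pos": TCP position; "eef_rot": TCP orientation; "wrist_force": force on the tool from outside, world axes, zero at the start; "wrist_torque": the same for the moment, N m; "grip_width": opening from 0.0 (shut) to 1.0 (fully open); "grip_force": force on a finger pad.
Only numpy, scipy, OpenCV 4.12 (cv2) and the standard library are available. Lean on these libraries where they do the work, as an engineer would, in place of code of your own. Each camera call takes 0.05 s, during which the arm holds its last target. There are 200 camera calls.

## Working session

There is one attempt and no reset: what is moved stays moved. The work goes in short steps, Python scripts to look and compute and a tool call to move; the robot and the scene stay as the last step left them, time stands still between calls to the robot, and variables do not carry over. Pictures are saved under pics/ and viewed, at most 10 in all, crops included, and the job is handed in when it is done.

Besides the shell and the picture viewer there is one more tool, called as a command line: name --argument value ..., lists and objects as JSON in quotes. carry_out: Moves the arm, as the interface text tells. Its arguments: {"type":"object","properties":{"motion":{"type":"array","items":{"type":"object","properties":{"twist":{"type":"array","items":{"type":"number"}},"linear":{"type":"array","items":{"type":"number"}},"fingers":{"type":"number"}}}}},"required":["motion"]}

```bash
mkdir -p pics; ls; cat > h.py <<'E'
import numpy as np, cv2
from bench import manip
def snap(name,fn=None):
    im,d=manip.snapshot(name)
    if fn: cv2.imwrite('pics/'+fn,im[:,:,::-1])
    return im,d
def cam(name):
    c=manip.camera_info(name); R=cv2.Rodrigues(np.array(c['rvec'],float))[0]
    return np.array(c['K'],float),R,np.array(c['tvec'],float)
def cloud(name,d):
    K,R,t=cam(name); v,u=np.mgrid[:d.shape[0],:d.shape[1]]
    P=np.stack([(u-K[0,2])/K[0,0]*d,(v-K[1,2])/K[1,1]*d,d],-1)
    return (P-t)@R
def proj(name,p):
    K,R,t=cam(name); q=R@np.array(p,float)+t; return (K@q/q[2])[:2]
E
python3 - <<'E'
from h import *
print(manip.sense())
for n in('scene','top'):
    im,d=snap(n,n+'1.png'); np.savez(n+'1.npz',im=im,P=cloud(n,d),d=d)
    for q in('press','bar','wheel','knob_top','bottle','spanner','pin'):
        for r in manip.spot_in(n,q)[:3]: print(n,q,np.round(r['extent']),round(r['p'],2))
E
```

```text
pics
{'clock': 0.0, 'joint_positions': array([ 1.24451569,  0.41797613, -0.01033822,  1.61415226,  0.00469953,
        1.11070177, -0.0529901 ]), 'joint_vel': array([ 6.59813862e-06,  3.73767718e-04,  4.58775672e-04, -2.04173724e-03,
        8.74787019e-04,  6.34788142e-05, -7.56425911e-05]), 'joint_torque': array([ 1.64555891e-03, -8.64425826e+01,  6.79214224e-01, -4.34895444e+01,
        1.89985370e-02,  7.44142482e-03, -4.73714908e-05]), 'tool_pos': array([ 175.5070805 , -599.49910078,  230.66797281]), 'eef_rot': array([-3.10861147e+00, -4.45731496e-01,  3.88314231e-04]), 'wrist_force': array([-1.15466131, -0.8300666 , -0.94544743]), 'wrist_torque': array([ 0.01442901,  0.05628103, -0.00870397]), 'grip_force': 0.0, 'grip_width': 0.9998766460967343}
scene press [216. 233. 356. 352.] 0.9
scene bar [157. 256. 188. 297.] 0.79
scene bar [165. 193. 190. 240.] 0.59
scene wheel [275. 203. 357. 288.] 0.73
scene knob_top [306. 211. 318. 236.] 0.78
scene bottle [422. 212. 467. 296.] 0.57
scene spanner [360. 204. 393. 251.] 0.78
top press [215. 113. 342. 222.] 0.56
top bar [374. 243. 411. 315.] 0.93
top bar [365. 171. 397. 215.] 0.6
top bar [424. 175. 457. 241.] 0.59
top wheel [200. 126. 276. 204.] 0.57
top knob_top [234. 176. 248. 194.] 0.46
top knob_top [160. 230. 180. 299.] 0.35
top bottle [160. 232. 181. 302.] 0.41
top spanner [159. 232. 182. 304.] 0.77
```

View pics/top1.png

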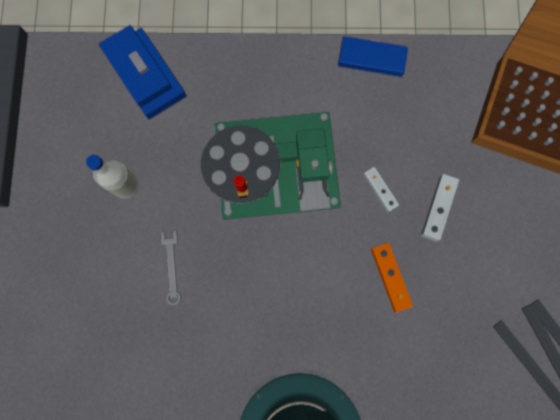

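View pics/scene1.png

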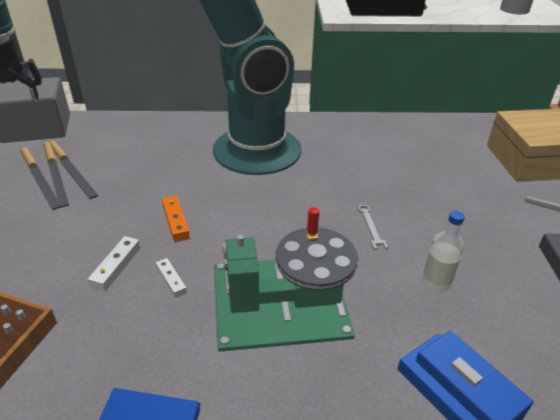

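```bash
python3 - <<'E'
from h import *
D=np.load('top1.npz');P=D['P'];im=D['im'].astype(int)
h=P[...,2]
def reg(u0,v0,u1,v1,z0,z1):
    m=np.zeros(h.shape,bool);m[v0:v1,u0:u1]=1;m&=(h>z0)&(h<z1)&(D['d']>0);return m
for n,b in(('A',(368,235,420,322)),('B',(360,165,402,220)),('C',(418,170,462,246))):
    m=reg(*b,18,32);q=P[m]
    r=cv2.minAreaRect(q[:,:2].astype(np.float32));print(n,len(q),np.median(q[:,2]),r,im[m].mean(0).round())
    m2=reg(*b,31,60);print('  pin',m2.sum(),P[m2].mean(0) if m2.sum() else '')
m=reg(190,100,350,230,5,17);g=m&(im[...,1]>im[...,0]+20);print('base',g.sum(),cv2.minAreaRect(P[g][:,:2].astype(np.float32)))
m=reg(190,100,350,230,124,140);print('head',m.sum(),cv2.minAreaRect(P[m][:,:2].astype(np.float32)), np.median(P[m],0))
m=reg(190,100,290,230,108,121);print('wheel',m.sum(),cv2.minEnclosingCircle(P[m][:,:2].astype(np.float32)))
m=reg(190,100,350,230,176,195);print('knob',m.sum(),P[m].mean(0),np.ptp(P[m],0))
E
```

```text
A 1038 29.569070723398248 ((348.0228271484375, -202.05154418945312), (149.9462127685547, 41.28908920288086), 19.542964935302734) [168.  81.   8.]
  pin 423 [ 343.76768292 -202.54471044   32.55581105]
B 550 22.21890753675453 ((550.079833984375, -183.77841186523438), (106.57664489746094, 30.871353149414062), 31.291749954223633) [147. 154. 155.]
  pin 0 
C 978 29.586453025902102 ((508.52410888671875, -317.08428955078125), (41.58782958984375, 151.608642578125), 70.7116928100586) [143. 150. 152.]
  pin 431 [ 509.10174834 -317.44564007   32.55350724]
base 3645 ((609.6134643554688, 58.267730712890625), (236.75653076171875, 273.9425354003906), 6.514632225036621)
head 1638 ((584.0872802734375, 47.06157684326172), (108.05137634277344, 209.09384155273438), 12.769918441772461) [590.73207691 -13.55720736 131.54957686]
wheel 4266 ((580.372314453125, 133.33387756347656), 85.58626556396484)
knob 118 [523.0028784  126.51485026 186.11739487] [24.53610823 23.78117612 13.88862543]
```

The top view has +x up and +y left. The bar we want is the larger white one at about (440,208), with its brass pin at the far end (448,188). The orange bar and the small white one are look-alikes. The press is at (280,165), with its nest opening towards the robot at (315,200). The red handle is at (240,185).

carry_out --motion '[{"linear":[48,50,0],"twist":[0,0,-6]},{"linear":[285,298,-90],"twist":[0,0,-35.6],"fingers":85},{"linear":[285,298,-90],"twist":[0,0,-35.6]},{"linear":[285,298,-90],"twist":[0,0,-35.6]},{"linear":[285,298,-90],"twist":[0,0,-35.6]},{"linear":[285,298,-90],"twist":[0,0,-35.6]},{"linear":[285,298,-90],"twist":[0,0,-35.6]},{"linear":[285,298,-90],"twist":[0,0,-35.6]},{"linear":[285,298,-90],"twist":[0,0,-35.6]},{"linear":[285,298,-90],"twist":[0,0,-35.6]},{"linear":[285,298,-90],"twist":[0,0,-35.6]},{"linear":[285,298,-90],"twist":[0,0,-35.6]}]'

```text
$.motion[0]: bad value
```

```bash
cat >> h.py <<'E'
from scipy.spatial.transform import Rotation as Ro
def wcloud(d,s):
    c=manip.camera_info('wrist');K=np.array(c['K'],float);T=np.array(c['T_tool_cam'],float)
    v,u=np.mgrid[:d.shape[0],:d.shape[1]]
    a=(u-K[0,2])/K[0,0];b=(v-K[1,2])/K[1,1];th=np.hypot(a,b)+1e-9
    k=np.tan(np.minimum(th,1.45))/th
    P=np.stack([a*k*d,b*k*d,d],-1)@T[:3,:3].T+T[:3,3]
    return P@Ro.from_rotvec(s['eef_rot']).as_matrix().T+s['tool_pos']
def tell():
    s=manip.sense();R=Ro.from_rotvec(s['eef_rot']).as_matrix()
    print('t',round(s['clock'],2),'pos',s['tool_pos'].round(1),'yaw',np.degrees(np.arctan2(R[1,0],R[0,0])).round(1),'tilt',R[:,2].round(3),'F',s['wrist_force'].round(1),'M',s['wrist_torque'].round(2),'grip',round(s['grip_width']*85.4,1),s['grip_force'])
    return s
E
python3 - <<'E'
from h import *
s=tell();im,d=snap('wrist','w1.png');P=wcloud(d,s);h=P[...,2]
m=(d>0)&(h>22)&(h<33)&(np.hypot(P[...,0]-508,P[...,1]+317)<95)&(im.max(2)-im.min(2).astype(int)<60)
c=cv2.connectedComponentsWithStats(m.astype(np.uint8));i=1+c[2][1:,4].argmax();q=P[c[1]==i]
print(len(q),np.median(q[:,2]),cv2.minAreaRect(q[:,:2].astype(np.float32)))
m=(d>0)&(h>33)&(h<45)&(np.hypot(P[...,0]-508,P[...,1]+317)<95);print(m.sum(),P[m].mean(0) if m.any() else 0)
E
```

```text
t 0.8 pos [ 175.6 -599.8  231.3] yaw 16.3 tilt [-0.  0. -1.] F [ 0.1 -0.5  0.4] M [-0.   -0.03 -0.05] grip 85.2 0.0Traceback (most recent call last):
  File "<stdin>", line 4, in <module>
ValueError: attempt to get argmax of an empty sequence
```

View pics/w1.png

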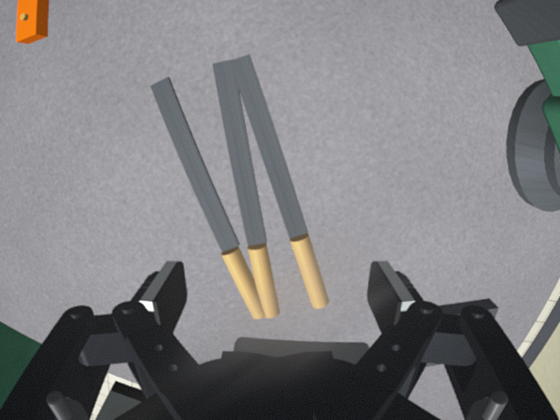

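The move was refused because every row needs a "fingers" value. The wrist view still shows the knives at the start pose, so I'll resend it.

carry_out --motion '[{"linear":[48,50,0],"twist":[0,0,-6],"fingers":85},{"linear":[285,298,-90],"twist":[0,0,-35.6],"fingers":85},{"linear":[285,298,-90],"twist":[0,0,-35.6],"fingers":85},{"linear":[285,298,-90],"twist":[0,0,-35.6],"fingers":85},{"linear":[285,298,-90],"twist":[0,0,-35.6],"fingers":85},{"linear":[285,298,-90],"twist":[0,0,-35.6],"fingers":85},{"linear":[285,298,-90],"twist":[0,0,-35.6],"fingers":85},{"linear":[285,298,-90],"twist":[0,0,-35.6],"fingers":85},{"linear":[285,298,-90],"twist":[0,0,-35.6],"fingers":85},{"linear":[285,298,-90],"twist":[0,0,-35.6],"fingers":85},{"linear":[285,298,-90],"twist":[0,0,-35.6],"fingers":85},{"linear":[285,298,-90],"twist":[0,0,-35.6],"fingers":85}]'

```text
clock: 2.05
tool_pos: [460.0, -302.8, 141.5]
eef_rot: [3.096, -0.528, 0.0]
wrist_force: [0.2, -0.0, 0.3]
grip_width: 0.997
grip_force: 0.0
```

```bash
cat > bar.py <<'E'
from h import *
s=tell();im,d=snap('wrist','w2.png');P=wcloud(d,s);h=P[...,2]
near=(d>0)&(np.hypot(P[...,0]-508,P[...,1]+317)<95)
m=near&(h>22)&(h<33)
c=cv2.connectedComponentsWithStats(m.astype(np.uint8));i=1+c[2][1:,4].argmax();q=P[c[1]==i]
print(len(q),np.median(q[:,2]),cv2.minAreaRect(q[:,:2].astype(np.float32)))
m=near&(h>33)&(h<45);print(m.sum(),P[m].mean(0) if m.any() else 0)
E
python3 bar.py
```

```text
t 2.05 pos [ 460.  -302.8  141.5] yaw -19.4 tilt [-0. -0. -1.] F [ 0.2 -0.   0.3] M [-0.02 -0.07  0.04] grip 85.2 0.0
9023 27.5257537767055 ((508.34027099609375, -316.1222229003906), (40.250343322753906, 149.50003051757812), 70.34077453613281)
128 [ 550.52056235 -331.29371153   34.3806975 ]
```

View pics/w2.png

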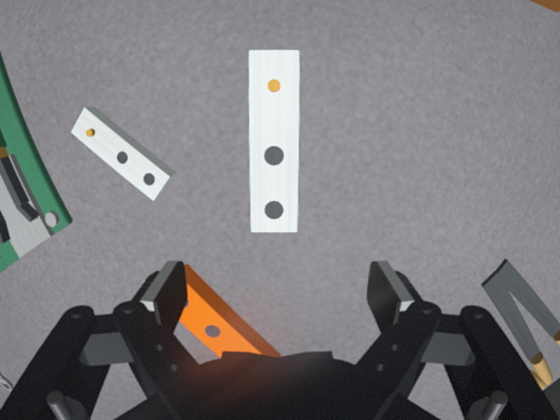

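The wrist view shows the white bar at (274,140) with its pin at (274,85), the far end. Depth puts its centre at (508.3,-316.1) with yaw -19.7°. Next I go down and grip its rear end.

carry_out --motion '[{"linear":[0.6,2.5,-45],"twist":[0,0,-0.3],"fingers":80},{"linear":[0.6,2.5,-90],"twist":[0,0,-0.3],"fingers":70},{"linear":[0.6,2.5,-120],"twist":[0,0,-0.3],"fingers":70},{"linear":[0.6,2.5,-135],"twist":[0,0,-0.3],"fingers":70},{"linear":[0.6,2.5,-137],"twist":[0,0,-0.3],"fingers":70},{"linear":[0.6,2.5,-137],"twist":[0,0,-0.3],"fingers":50},{"linear":[0.6,2.5,-137],"twist":[0,0,-0.3],"fingers":30},{"linear":[0.6,2.5,-137],"twist":[0,0,-0.3],"fingers":30},{"linear":[0.6,2.5,-137],"twist":[0,0,-0.3],"fingers":30},{"linear":[0.6,2.5,-137],"twist":[0,0,-0.3],"fingers":30},{"linear":[0.6,2.5,-137],"twist":[0,0,-0.3],"fingers":30},{"linear":[0.6,2.5,-137],"twist":[0,0,-0.3],"fingers":30}]'

```text
clock: 3.3
tool_pos: [462.1, -300.0, 6.1]
eef_rot: [3.095, -0.535, 0.004]
wrist_force: [-2.0, 1.2, 7.3]
grip_width: 0.455
grip_force: 61.3
```

carry_out --motion '[{"linear":[0,0,25],"twist":[0,0,0],"fingers":30},{"linear":[0,0,65],"twist":[0,0,0],"fingers":30},{"linear":[-15,40,80],"twist":[0,0,4],"fingers":30},{"linear":[-30,80,80],"twist":[0,0,9],"fingers":30},{"linear":[-46,125,80],"twist":[0,0,14],"fingers":30},{"linear":[-62,168,80],"twist":[0,0,19],"fingers":30},{"linear":[-78,212,80],"twist":[0,0,23],"fingers":30},{"linear":[-93,252,80],"twist":[0,0,26.1],"fingers":30},{"linear":[-93,252,80],"twist":[0,0,26.1],"fingers":30},{"linear":[-93,252,80],"twist":[0,0,26.1],"fingers":30},{"linear":[-93,252,80],"twist":[0,0,26.1],"fingers":30}]'

```text
clock: 4.4
tool_pos: [368.8, -48.0, 84.8]
eef_rot: [3.136, 0.177, 0.002]
wrist_force: [-0.5, -0.1, -3.8]
grip_width: 0.453
grip_force: 62.4
```

```bash
python3 - <<'E'
from h import *
s=tell();im,d=snap('wrist','w3.png');P=wcloud(d,s);np.savez('w3.npz',P=P,im=im,d=d)
im2,d2=snap('top');T=cloud('top',d2);np.savez('t2.npz',P=T,im=im2,d=d2)
a=np.radians(6.5);R=np.array([[np.cos(a),np.sin(a)],[-np.sin(a),np.cos(a)]])
for n,P,d in(('w',P,d),('t',T,d2)):
    L=(P[...,:2]-[571.2,-24.1])@R.T;h=P[...,2]
    # lengthwise profile: edges of walls and base at several x
    for nm,z0,z1,x0,x1,y0,y1 in(('head',122,138,-30,90,-45,45),('base',6,16,-90,-45,-80,60),('floor',17,24,-75,-48,-40,40),('walls',28,40,-50,-24,-45,45)):
        m=(d>0)&(h>z0)&(h<z1)&(L[...,0]>x0)&(L[...,0]<x1)&(L[...,1]>y0)&(L[...,1]<y1)
        if m.sum()>5:
            q=L[m];print(n,nm,m.sum(),np.percentile(q,[1,50,99],0).round(1).tolist(),h[m].mean().round(1),cv2.minAreaRect(q.astype(np.float32)))
# held bar
h=P=None
D=np.load('w3.npz');P=D['P'];h=P[...,2];L=(P[...,:2]-[571.2,-24.1])@R.T
m=(D['d']>0)&(h>92)&(h<118)&(L[...,0]<-60)&(abs(L[...,1])<40);q=P[m];print('bar',m.sum(),cv2.minAreaRect(L[m].astype(np.float32)));A=np.c_[q[:,:2],np.ones(len(q))];print(np.linalg.lstsq(A,q[:,2],rcond=None)[0],q[:,2].mean())
E
```

```text
t 4.4 pos [368.8 -48.   84.8] yaw 6.4 tilt [ 0.001 -0.    -1.   ] F [-0.5 -0.1 -3.8] M [ 0.01  0.25 -0.  ] grip 38.7 62.446231842041016
w base 1665 [[-71.2, -57.3], [-63.2, 41.8], [-48.9, 59.7]] 11.2 ((-59.7450065612793, 0.782623291015625), (118.47187042236328, 23.715259552001953), 89.75865936279297)
w floor 203 [[-70.7, -39.9], [-59.7, 33.2], [-53.0, 35.9]] 18.8 ((-61.32152557373047, -2.0675086975097656), (18.00232696533203, 75.9521255493164), 1.064652442932129)
t head 1371 [[-23.0, -33.0], [27.2, 0.1], [79.0, 30.1]] 131.8 ((29.451759338378906, -2.496002197265625), (65.99166107177734, 106.72724914550781), 89.92119598388672)
t base 191 [[-73.9, -59.3], [-61.5, 36.1], [-45.2, 59.3]] 12.7 ((-60.696983337402344, -5.198127746582031), (131.2025146484375, 34.82115936279297), 87.39036560058594)
t floor 199 [[-70.6, -38.8], [-56.9, 5.6], [-48.2, 34.1]] 21.4 ((-59.27571105957031, -2.0770950317382812), (22.43346405029297, 75.49813842773438), 0.5049433708190918)
t walls 66 [[-45.9, -34.0], [-34.7, -23.4], [-24.4, 34.3]] 35.4 ((-34.843780517578125, -0.0162353515625), (68.57682037353516, 22.70909309387207), 88.57035064697266)
bar 35511 ((-157.06863403320312, 0.1944122314453125), (144.79002380371094, 66.45856475830078), 0.6189591884613037)
[-6.24307581e-03 -7.31065903e-04  1.08749732e+02] 106.15731754964972
```

View pics/w3.png

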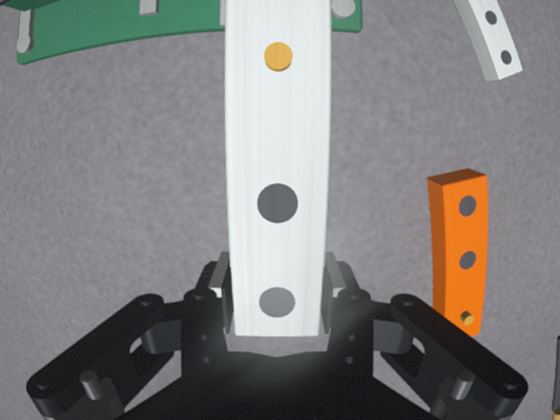

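The wrist view shows the bar held straight, with its pin at (277,56) and the press mouth ahead at the top edge. Tip sag is about 1 mm. Now I lower it and feed it in.

carry_out --motion '[{"linear":[0,-0.7,-40],"twist":[0,0,0],"fingers":30},{"linear":[0,-0.7,-55.5],"twist":[0,0,0],"fingers":30},{"linear":[0,-0.7,-55.5],"twist":[0,0,0],"fingers":30},{"linear":[10,0.4,-55.5],"twist":[0,0,0],"fingers":30},{"linear":[20,1.6,-55.5],"twist":[0,0,0],"fingers":30},{"linear":[30,2.7,-55.5],"twist":[0,0,0],"fingers":30},{"linear":[36,3.4,-55.5],"twist":[0,0,0],"fingers":30},{"linear":[42,4.1,-55.5],"twist":[0,0,0],"fingers":30},{"linear":[47,4.6,-55.5],"twist":[0,0,0],"fingers":30},{"linear":[52,5.2,-55.5],"twist":[0,0,0],"fingers":30},{"linear":[52,5.2,-55.5],"twist":[0,0,0],"fingers":30}]'

```text
clock: 5.6
tool_pos: [420.8, -42.0, 28.8]
eef_rot: [-3.136, -0.179, -0.0]
wrist_force: [0.0, 0.3, -4.0]
grip_width: 0.454
grip_force: 62.5
```

carry_out --motion '[{"linear":[6,0.7,0],"twist":[0,0,0],"fingers":30},{"linear":[12,1.4,0],"twist":[0,0,0],"fingers":30},{"linear":[18,2,0],"twist":[0,0,0],"fingers":30},{"linear":[24,2.7,0],"twist":[0,0,0],"fingers":30},{"linear":[30,3.4,0],"twist":[0,0,0],"fingers":30},{"linear":[36,4.1,0],"twist":[0,0,0],"fingers":30},{"linear":[42,4.8,0],"twist":[0,0,0],"fingers":30},{"linear":[42,4.8,0],"twist":[0,0,0],"fingers":30}]'

```text
clock: 6.4
tool_pos: [463.2, -37.1, 28.8]
eef_rot: [-3.136, -0.179, -0.001]
wrist_force: [1.3, 1.6, -4.8]
grip_width: 0.455
grip_force: 62.5
```

carry_out --motion '[{"linear":[4,0.5,0],"twist":[0,0,0],"fingers":30},{"linear":[8,0.9,-0.5],"twist":[0,0,0],"fingers":30},{"linear":[10,1.1,-1],"twist":[0,0,0],"fingers":30},{"linear":[12,1.4,-1.5],"twist":[0,0,0],"fingers":30},{"linear":[14,1.6,-1.5],"twist":[0,0,0],"fingers":30},{"linear":[15,1.7,-1.5],"twist":[0,0,0],"fingers":30},{"linear":[15,1.7,-1.5],"twist":[0,0,0],"fingers":30}]'

```text
clock: 7.1
tool_pos: [476.7, -35.6, 27.1]
eef_rot: [-3.136, -0.179, 0.002]
wrist_force: [-5.8, 1.7, -1.5]
grip_width: 0.453
grip_force: 62.9
```

carry_out --motion '[{"linear":[1,0.1,-0.5],"twist":[0,0,0],"fingers":30},{"linear":[2,0.2,-0.8],"twist":[0,0,0],"fingers":30},{"linear":[3,0.3,-0.8],"twist":[0,0,0],"fingers":30},{"linear":[4,0.45,-0.8],"twist":[0,0,0],"fingers":30},{"linear":[4,0.45,-0.8],"twist":[0,0,0],"fingers":30}]'

```text
clock: 7.6
tool_pos: [476.8, -35.7, 26.0]
eef_rot: [3.136, 0.178, -0.014]
wrist_force: [-33.9, 1.2, 28.7]
grip_width: 0.454
grip_force: 66.8
```

carry_out --motion '[{"linear":[-2,-0.2,0.4],"twist":[0,0,0],"fingers":30},{"linear":[-3,-0.3,0.8],"twist":[0,0,0],"fingers":30},{"linear":[-3,-0.3,0.8],"twist":[0,0,0],"fingers":46},{"linear":[-3,-0.3,0.8],"twist":[0,0,0],"fingers":60},{"linear":[-3,-0.3,0.8],"twist":[0,0,0],"fingers":60},{"linear":[-3,-0.3,0.8],"twist":[0,0,0],"fingers":60},{"linear":[-3,-0.3,0.8],"twist":[0,0,0],"fingers":60},{"linear":[-3,-0.3,0.8],"twist":[0,0,0],"fingers":60}]'

```text
clock: 8.4
tool_pos: [478.3, -35.5, 27.3]
eef_rot: [-3.136, -0.179, -0.0]
wrist_force: [-0.2, 0.0, 0.5]
grip_width: 0.704
grip_force: 0.0
```

```bash
python3 - <<'E'
from h import *
s=tell()
im,d=snap('scene','s2.png')
c=im[190:360,190:400,::-1];cv2.imwrite('pics/s2c.png',cv2.resize(c,None,fx=3.5,fy=3.5,interpolation=cv2.INTER_CUBIC))
E
```

```text
t 8.4 pos [478.3 -35.5  27.3] yaw 6.5 tilt [ 0.  0. -1.] F [-0.2  0.   0.5] M [-0.03 -0.04 -0.01] grip 60.1 0.0
```

View pics/s2c.png

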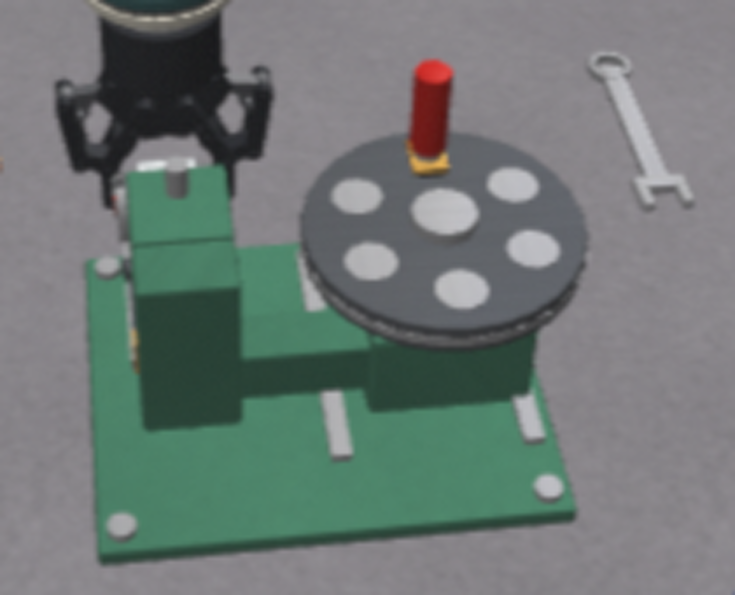

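The bar sits fully in the nest with the fingers open around its rear. The red handle is at (432,110) in the crop, on the robot side of the hub. I lift off and go to look at the wheel.

carry_out --motion '[{"linear":[0,0,30],"twist":[0,0,0],"fingers":60},{"linear":[0,0,75],"twist":[0,0,0],"fingers":60},{"linear":[0,0,120],"twist":[0,0,0],"fingers":60},{"linear":[-5,30,160],"twist":[0,0,0],"fingers":70},{"linear":[-14,70,190],"twist":[0,0,0],"fingers":70},{"linear":[-21,110,210],"twist":[0,0,0],"fingers":70},{"linear":[-28,150,230],"twist":[0,0,0],"fingers":70},{"linear":[-28,155,238],"twist":[0,0,0],"fingers":70},{"linear":[-28,155,238],"twist":[0,0,0],"fingers":70},{"linear":[-28,155,238],"twist":[0,0,0],"fingers":70}]'

```text
clock: 9.45
tool_pos: [450.2, 118.5, 264.7]
eef_rot: [3.136, 0.177, -0.001]
wrist_force: [-0.8, -1.1, -1.2]
grip_width: 0.819
grip_force: 0.0
```

```bash
python3 - <<'E'
from h import *
s=tell();im,d=snap('wrist','w4.png');P=wcloud(d,s);im=im.astype(int)
im2,d2=snap('top');T=cloud('top',d2)
for n,P,d,im in(('w',P,d,im),('t',T,d2,im2.astype(int))):
    h=P[...,2];near=(d>0)&(np.hypot(P[...,0]-580,P[...,1]-133)<100)
    m=near&(h>109)&(h<118)&(im.max(2)<230);q=P[m][:,:2].astype(np.float32)
    print(n,'wheel',m.sum(),np.median(h[m]).round(1),cv2.minEnclosingCircle(q))
    hull=cv2.convexHull(q)[:,0];A=np.c_[2*hull,np.ones(len(hull))];x=np.linalg.lstsq(A,(hull**2).sum(1),rcond=None)[0];print('  hullfit',x[:2],np.sqrt(x[2]+x[0]**2+x[1]**2))
    m=near&(h>121)&(h<129)&(np.hypot(P[...,0]-580,P[...,1]-133)<28);q=P[m][:,:2].astype(np.float32);print('  hub',m.sum(),cv2.minEnclosingCircle(q) if len(q)>4 else '')
    m=near&(h>178)&(h<192)&(im[...,0]>im[...,1]+60);q=P[m][:,:2].astype(np.float32);print('  knob',m.sum(),np.median(h[m]),q.mean(0),cv2.minEnclosingCircle(q))
E
```

```text
t 9.45 pos [450.2 118.5 264.7] yaw 6.5 tilt [-0.001 -0.    -1.   ] F [-0.8 -1.1 -1.2] M [ 0.   -0.03 -0.01] grip 69.9 0.0
w wheel 19650 114.5 ((580.0341796875, 134.54869079589844), 85.00249481201172)
  hullfit [580.02491706 134.74269572] 84.33938371885
  hub 1573 ((580.4354858398438, 134.73306274414062), 20.051963806152344)
  knob 903 184.24686845543982 [523.9876 128.3635] ((523.8829956054688, 128.37416076660156), 11.924604415893555)
t wheel 284 116.1 ((595.4349975585938, 75.78700256347656), 59.94807815551758)
  hullfit [585.60966161 118.42244136] 70.3487060316317
  hub 0 
  knob 0 nan [nan nan] ((0.0, 0.0), 0.0)
  return _methods._mean(a, axis=axis, dtype=dtype,
  ret = ret.dtype.type(ret / rcount)
<stdin>:10: RuntimeWarning: Mean of empty slice.
  ret = um.true_divide(
```

View pics/w4.png

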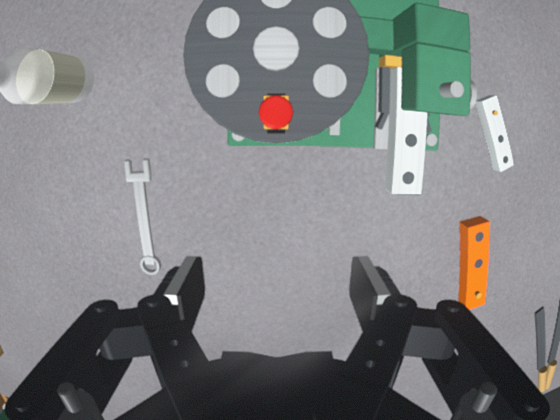

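The wrist view shows the knob at (276,113), the hub at (276,47), and the bar in the nest at (408,145). By measurement the axle is at (580.2,134.7) and the knob at (523.9,128.4), so r is about 56.7.

carry_out --motion '[{"linear":[37,4.5,0],"twist":[0,0,0],"fingers":70},{"linear":[73.7,9,0],"twist":[0,0,0],"fingers":70},{"linear":[73.7,9,-30],"twist":[0,0,0],"fingers":70},{"linear":[73.7,9,-65],"twist":[0,0,0],"fingers":65},{"linear":[73.7,9,-100],"twist":[0,0,0],"fingers":60},{"linear":[73.7,9,-123],"twist":[0,0,0],"fingers":50},{"linear":[73.7,9,-123],"twist":[0,0,0],"fingers":40},{"linear":[73.7,9,-123],"twist":[0,0,0],"fingers":40}]'

```text
clock: 10.35
tool_pos: [524.0, 128.0, 142.4]
eef_rot: [3.137, 0.177, -0.001]
wrist_force: [-0.4, 0.4, -0.4]
grip_width: 0.47
grip_force: 0.0
```

carry_out --motion '[{"linear":[0,0,0],"twist":[0,0,0],"fingers":30},{"linear":[0,0,0],"twist":[0,0,0],"fingers":26},{"linear":[0,0,0],"twist":[0,0,0],"fingers":24},{"linear":[0,0,0],"twist":[0,0,0],"fingers":20},{"linear":[0,0,0],"twist":[0,0,0],"fingers":15},{"linear":[0,0,0],"twist":[0,0,0],"fingers":15}]'

```text
clock: 10.95
tool_pos: [524.7, 128.0, 143.3]
eef_rot: [3.136, 0.178, 0.003]
wrist_force: [-0.7, -5.2, 9.4]
grip_width: 0.266
grip_force: 58.2
```

```bash
cat > arc.py <<'E'
import sys
from h import *
# arc.py r cx cy : polar of TCP about axle, radial/tangential force; next 12 rows of 5 deg from commanded angle a0
s=tell()
if len(sys.argv)>4:
    r,cx,cy,a0,st,n=map(float,sys.argv[1:7])
else: r,cx,cy=map(float,sys.argv[1:4]);a0=None
v=s['tool_pos'][:2]-[cx,cy];u=v/np.linalg.norm(v);t=np.array([u[1],-u[0]]);F=s['wrist_force'][:2]
turn=(186.4-np.degrees(np.arctan2(v[1],v[0])))%360
print('turned',turn.round(1),'r',np.linalg.norm(v).round(2),'Frad(on tool,out+)',(F@u).round(1),'Ftan',(F@t).round(1))
if a0 is not None:
    f=lambda a:r*np.array([np.cos(np.radians(186.4-a)),np.sin(np.radians(186.4-a))])
    for k in range(1,int(n)+1): print((f(a0+st*k)-f(a0)).round(1).tolist(),end=' ')
    print()
E
python3 arc.py 56.7 580.2 134.7 0 5 12
```

```text
t 10.95 pos [524.7 128.  143.3] yaw 6.5 tilt [ 0.002 -0.    -1.   ] F [-0.7 -5.2  9.4] M [-1.03  0.01 -0.  ] grip 22.7 58.210081458091736
turned 359.6 r 55.92 Frad(on tool,out+) 1.3 Ftan -5.1
[-0.3, 4.9] [-0.2, 9.9] [0.3, 14.8] [1.2, 19.7] [2.6, 24.4] [4.4, 29.0] [6.6, 33.5] [9.1, 37.7] [12.0, 41.7] [15.3, 45.4] [18.9, 48.9] [22.7, 52.0]
```

carry_out --motion '[{"linear":[-0.3,4.9,0],"twist":[0,0,0],"fingers":15},{"linear":[-0.2,9.9,0],"twist":[0,0,0],"fingers":15},{"linear":[0.3,14.8,0],"twist":[0,0,0],"fingers":15},{"linear":[1.2,19.7,0],"twist":[0,0,0],"fingers":15},{"linear":[2.6,24.4,0],"twist":[0,0,0],"fingers":15},{"linear":[4.4,29,0],"twist":[0,0,0],"fingers":15}]'

```text
clock: 11.55
tool_pos: [528.9, 157.0, 143.3]
eef_rot: [3.136, 0.177, 0.002]
wrist_force: [-2.6, -6.9, 11.2]
grip_width: 0.262
grip_force: 58.4
```

```bash
python3 arc.py 56.7 580.2 134.7 30 5 12
```

```text
t 11.55 pos [528.9 157.  143.3] yaw 6.5 tilt [ 0.001 -0.001 -1.   ] F [-2.6 -6.9 11.2] M [-1.53  0.46  0.01] grip 22.4 58.389397859573364
turned 29.8 r 55.94 Frad(on tool,out+) -0.4 Ftan -7.3
[2.2, 4.4] [4.7, 8.7] [7.6, 12.7] [10.9, 16.4] [14.5, 19.8] [18.3, 22.9] [22.4, 25.7] [26.7, 28.1] [31.3, 30.1] [35.9, 31.7] [40.8, 32.9] [45.6, 33.6]
```

Radial force is near zero, so the arc is right. Continuing.

carry_out --motion '[{"linear":[2.2,4.4,0],"twist":[0,0,0],"fingers":15},{"linear":[4.7,8.7,0],"twist":[0,0,0],"fingers":15},{"linear":[7.6,12.7,0],"twist":[0,0,0],"fingers":15},{"linear":[10.9,16.4,0],"twist":[0,0,0],"fingers":15},{"linear":[14.5,19.8,0],"twist":[0,0,0],"fingers":15},{"linear":[18.3,22.9,0],"twist":[0,0,0],"fingers":15},{"linear":[22.4,25.7,0],"twist":[0,0,0],"fingers":15},{"linear":[26.7,28.1,0],"twist":[0,0,0],"fingers":15}]'

```text
clock: 12.35
tool_pos: [555.3, 185.4, 143.3]
eef_rot: [3.136, 0.178, 0.001]
wrist_force: [-4.6, -4.7, 12.0]
grip_width: 0.266
grip_force: 58.6
```

```bash
python3 arc.py 56.7 580.2 134.7 70 5 12
```

```text
t 12.35 pos [555.3 185.4 143.3] yaw 6.5 tilt [ 0.001 -0.001 -1.   ] F [-4.6 -4.7 12. ] M [-1.17  1.07 -0.01] grip 22.7 58.56088578701019
turned 70.2 r 56.45 Frad(on tool,out+) -2.2 Ftan -6.2
[4.5, 2.0] [9.2, 3.6] [14.0, 4.8] [18.9, 5.6] [23.8, 5.9] [28.8, 5.8] [33.7, 5.3] [38.5, 4.3] [43.3, 3.0] [47.9, 1.2] [52.4, -1.0] [56.6, -3.6]
```

carry_out --motion '[{"linear":[4.5,1.9,0],"twist":[0,0,0],"fingers":15},{"linear":[9.2,3.4,0],"twist":[0,0,0],"fingers":15},{"linear":[14,4.6,0],"twist":[0,0,0],"fingers":15},{"linear":[18.9,5.3,0],"twist":[0,0,0],"fingers":15},{"linear":[23.8,5.6,0],"twist":[0,0,0],"fingers":15},{"linear":[28.8,5.5,0],"twist":[0,0,0],"fingers":15},{"linear":[33.7,5,0],"twist":[0,0,0],"fingers":15},{"linear":[38.5,4,0],"twist":[0,0,0],"fingers":15}]'

```text
clock: 13.15
tool_pos: [593.2, 190.2, 143.2]
eef_rot: [-3.136, -0.179, 0.001]
wrist_force: [-10.8, 0.2, 13.6]
grip_width: 0.265
grip_force: 58.8
```

```bash
python3 arc.py 56.7 580.2 134.7 110 5 12
```

```text
t 13.15 pos [593.2 190.2 143.2] yaw 6.5 tilt [-0.  0. -1.] F [-10.8   0.2  13.6] M [0.16 2.57 0.08] grip 22.6 58.76878201961517
turned 109.6 r 57.02 Frad(on tool,out+) -2.3 Ftan -10.6
[4.8, -1.4] [9.4, -3.2] [13.8, -5.3] [18.0, -7.9] [22.0, -10.8] [25.8, -14.0] [29.2, -17.6] [32.3, -21.5] [35.1, -25.6] [37.5, -29.9] [39.5, -34.4] [41.1, -39.1]
```

carry_out --motion '[{"linear":[4.8,-1.5,0],"twist":[0,0,0],"fingers":15},{"linear":[9.4,-3.4,0],"twist":[0,0,0],"fingers":15},{"linear":[13.8,-5.5,0],"twist":[0,0,0],"fingers":15},{"linear":[18,-8.1,0],"twist":[0,0,0],"fingers":15},{"linear":[21.9,-11,0],"twist":[0,0,0],"fingers":15},{"linear":[25.6,-14.2,0],"twist":[0,0,0],"fingers":15},{"linear":[29,-17.8,0],"twist":[0,0,0],"fingers":15},{"linear":[32.1,-21.7,0],"twist":[0,0,0],"fingers":15}]'

```text
clock: 13.95
tool_pos: [625.2, 170.1, 143.4]
eef_rot: [-3.134, -0.181, -0.0]
wrist_force: [-5.6, 7.8, 9.7]
grip_width: 0.264
grip_force: 58.5
```

```bash
python3 arc.py 56.7 580.2 134.7 150 5 12
```

```text
t 13.95 pos [625.2 170.1 143.4] yaw 6.6 tilt [ 0.     0.003 -1.   ] F [-5.6  7.8  9.7] M [1.84 1.43 0.02] grip 22.6 58.466105461120605
turned 148.2 r 57.3 Frad(on tool,out+) 0.4 Ftan -9.6
[2.8, -4.1] [5.1, -8.4] [7.2, -13.0] [8.8, -17.6] [9.9, -22.4] [10.7, -27.3] [11.0, -32.3] [11.0, -37.2] [10.4, -42.1] [9.5, -47.0] [8.1, -51.7] [6.3, -56.3]
```

carry_out --motion '[{"linear":[2.8,-4.1,0],"twist":[0,0,0],"fingers":15},{"linear":[5.1,-8.4,0],"twist":[0,0,0],"fingers":15},{"linear":[7.2,-13,0],"twist":[0,0,0],"fingers":15},{"linear":[8.8,-17.6,0],"twist":[0,0,0],"fingers":15},{"linear":[9.9,-22.4,0],"twist":[0,0,0],"fingers":15},{"linear":[10.7,-27.3,0],"twist":[0,0,0],"fingers":15},{"linear":[11,-32.3,0],"twist":[0,0,0],"fingers":15},{"linear":[11,-37.2,0],"twist":[0,0,0],"fingers":15}]'

```text
clock: 14.75
tool_pos: [637.3, 132.5, 143.4]
eef_rot: [-3.134, -0.18, -0.004]
wrist_force: [2.9, 6.2, 3.1]
grip_width: 0.262
grip_force: 58.5
```

```bash
python3 arc.py 56.7 580.2 134.7 190 5 12
```

```text
t 14.75 pos [637.3 132.5 143.4] yaw 6.6 tilt [ 0.003  0.003 -1.   ] F [2.9 6.2 3.1] M [ 1.61 -0.65 -0.06] grip 22.4 58.47011625766754
turned 188.6 r 57.19 Frad(on tool,out+) 2.6 Ftan -6.3
[-0.5, -4.9] [-1.5, -9.8] [-2.8, -14.5] [-4.6, -19.1] [-6.8, -23.6] [-9.4, -27.8] [-12.3, -31.8] [-15.5, -35.5] [-19.1, -39.0] [-22.9, -42.1] [-27.0, -44.8] [-31.4, -47.2]
```

carry_out --motion '[{"linear":[-0.3,-4.9,0],"twist":[0,0,0],"fingers":15},{"linear":[-1.2,-9.8,0],"twist":[0,0,0],"fingers":15},{"linear":[-2.5,-14.5,0],"twist":[0,0,0],"fingers":15},{"linear":[-4.3,-19.1,0],"twist":[0,0,0],"fingers":15},{"linear":[-6.5,-23.6,0],"twist":[0,0,0],"fingers":15},{"linear":[-9.1,-27.8,0],"twist":[0,0,0],"fingers":15},{"linear":[-12,-31.8,0],"twist":[0,0,0],"fingers":15},{"linear":[-15.2,-35.5,0],"twist":[0,0,0],"fingers":15}]'

```text
clock: 15.55
tool_pos: [622.7, 96.2, 143.5]
eef_rot: [-3.135, -0.179, -0.006]
wrist_force: [7.2, 4.2, 1.2]
grip_width: 0.264
grip_force: 58.6
```

```bash
python3 arc.py 56.7 580.2 134.7 230 5 12
```

```text
t 15.55 pos [622.7  96.2 143.5] yaw 6.5 tilt [ 0.004  0.002 -1.   ] F [7.2 4.2 1.2] M [ 1.   -1.73 -0.02] grip 22.5 58.557788729667664
turned 228.5 r 57.37 Frad(on tool,out+) 2.5 Ftan -7.9
[-3.6, -3.4] [-7.4, -6.5] [-11.5, -9.3] [-15.8, -11.7] [-20.4, -13.7] [-25.1, -15.3] [-29.9, -16.5] [-34.7, -17.2] [-39.7, -17.6] [-44.6, -17.5] [-49.5, -17.0] [-54.4, -16.0]
```

carry_out --motion '[{"linear":[-3.5,-3.5,0],"twist":[0,0,0],"fingers":15},{"linear":[-7.3,-6.7,0],"twist":[0,0,0],"fingers":15},{"linear":[-11.4,-9.5,0],"twist":[0,0,0],"fingers":15},{"linear":[-15.7,-11.9,0],"twist":[0,0,0],"fingers":15},{"linear":[-20.3,-13.9,0],"twist":[0,0,0],"fingers":15},{"linear":[-25.1,-15.6,0],"twist":[0,0,0],"fingers":15},{"linear":[-29.9,-16.8,0],"twist":[0,0,0],"fingers":15},{"linear":[-34.7,-17.5,0],"twist":[0,0,0],"fingers":15}]'

```text
clock: 16.35
tool_pos: [588.2, 77.8, 143.5]
eef_rot: [-3.136, -0.178, -0.006]
wrist_force: [8.3, -0.1, 0.9]
grip_width: 0.264
grip_force: 58.6
```

```bash
python3 arc.py 56.7 580.2 134.7 270 5 12
```

```text
t 16.35 pos [588.2  77.8 143.5] yaw 6.5 tilt [ 0.004  0.001 -1.   ] F [ 8.3 -0.1  0.9] M [-0.05 -1.91 -0.03] grip 22.5 58.635488748550415
turned 268.4 r 57.45 Frad(on tool,out+) 1.3 Ftan -8.2
[-4.9, -0.3] [-9.9, -0.2] [-14.8, 0.3] [-19.7, 1.2] [-24.4, 2.6] [-29.0, 4.4] [-33.5, 6.6] [-37.7, 9.1] [-41.7, 12.0] [-45.4, 15.3] [-48.9, 18.9] [-52.0, 22.7]
```

carry_out --motion '[{"linear":[-4.9,-0.3,0],"twist":[0,0,0],"fingers":15},{"linear":[-9.9,-0.2,0],"twist":[0,0,0],"fingers":15},{"linear":[-14.8,0.3,0],"twist":[0,0,0],"fingers":15},{"linear":[-19.7,1.2,0],"twist":[0,0,0],"fingers":15},{"linear":[-24.4,2.6,0],"twist":[0,0,0],"fingers":15},{"linear":[-29,4.4,0],"twist":[0,0,0],"fingers":15},{"linear":[-33.5,6.6,0],"twist":[0,0,0],"fingers":15},{"linear":[-37.7,9.1,0],"twist":[0,0,0],"fingers":15}]'

```text
clock: 17.15
tool_pos: [550.4, 86.2, 143.4]
eef_rot: [3.136, 0.177, 0.005]
wrist_force: [5.4, -5.4, 4.0]
grip_width: 0.266
grip_force: 59.0
```

```bash
python3 arc.py 56.7 580.2 134.7 310 5 10
```

```text
t 17.15 pos [550.4  86.2 143.4] yaw 6.5 tilt [ 0.003 -0.    -1.   ] F [ 5.4 -5.4  4. ] M [-1.2  -1.35  0.07] grip 22.7 58.950791358947754
turned 308.0 r 56.93 Frad(on tool,out+) 1.7 Ftan -7.5
[-4.0, 2.9] [-7.7, 6.2] [-11.2, 9.7] [-14.3, 13.6] [-17.0, 17.7] [-19.4, 22.0] [-21.4, 26.5] [-23.0, 31.2] [-24.2, 36.0] [-25.0, 40.9]
```

carry_out --motion '[{"linear":[-4,2.9,0],"twist":[0,0,0],"fingers":15},{"linear":[-7.7,6.2,0],"twist":[0,0,0],"fingers":15},{"linear":[-11.2,9.7,0],"twist":[0,0,0],"fingers":15},{"linear":[-14.3,13.6,0],"twist":[0,0,0],"fingers":15},{"linear":[-17,17.7,0],"twist":[0,0,0],"fingers":15},{"linear":[-19.4,22,0],"twist":[0,0,0],"fingers":15},{"linear":[-21.4,26.5,0],"twist":[0,0,0],"fingers":15},{"linear":[-23,31.2,0],"twist":[0,0,0],"fingers":15},{"linear":[-24.2,36,0],"twist":[0,0,0],"fingers":15},{"linear":[-25,40.9,0],"twist":[0,0,0],"fingers":15},{"linear":[-25.1,42,0],"twist":[0,0,0],"fingers":15},{"linear":[-25.1,42,0],"twist":[0,0,0],"fingers":15}]'

```text
clock: 18.35
tool_pos: [524.5, 128.8, 143.3]
eef_rot: [3.136, 0.178, 0.003]
wrist_force: [-0.9, -2.8, 9.9]
grip_width: 0.266
grip_force: 59.5
```

```bash
python3 arc.py 56.7 580.2 134.7
```

```text
t 18.35 pos [524.5 128.8 143.3] yaw 6.5 tilt [ 0.002 -0.    -1.   ] F [-0.9 -2.8  9.9] M [-0.63  0.28  0.05] grip 22.7 59.49617922306061
turned 0.3 r 56.02 Frad(on tool,out+) 1.2 Ftan -2.7
```

carry_out --motion '[{"linear":[0,0,0],"twist":[0,0,0],"fingers":30},{"linear":[0,0,0],"twist":[0,0,0],"fingers":45},{"linear":[0,0,0],"twist":[0,0,0],"fingers":60},{"linear":[0,0,0],"twist":[0,0,0],"fingers":60},{"linear":[0,0,0],"twist":[0,0,0],"fingers":60},{"linear":[0,0,30],"twist":[0,0,0],"fingers":60},{"linear":[0,0,75],"twist":[0,0,0],"fingers":60},{"linear":[-35,-5,110],"twist":[0,0,0],"fingers":60},{"linear":[-73,-9,123],"twist":[0,0,0],"fingers":60},{"linear":[-73,-9,123],"twist":[0,0,0],"fingers":60},{"linear":[-73,-9,123],"twist":[0,0,0],"fingers":60}]'

```text
clock: 19.45
tool_pos: [450.8, 119.7, 265.9]
eef_rot: [3.136, 0.178, 0.002]
wrist_force: [0.9, -0.2, 0.9]
grip_width: 0.705
grip_force: 0.0
```

```bash
python3 - <<'E'
from h import *
s=tell();im,d=snap('wrist','w5.png');P=wcloud(d,s);im=im.astype(int);h=P[...,2]
near=(d>0)&(np.hypot(P[...,0]-580,P[...,1]-133)<100)
m=near&(h>178)&(h<192)&(im[...,0]>im[...,1]+60);q=P[m][:,:2].astype(np.float32);k=np.array(cv2.minEnclosingCircle(q)[0]);v=k-[580.2,134.7]
print('knob',k,'turn',(186.4-np.degrees(np.arctan2(v[1],v[0]))))
a=np.radians(6.5);R=np.array([[np.cos(a),np.sin(a)],[-np.sin(a),np.cos(a)]]);L=(P[...,:2]-[571.2,-24.1])@R.T
m=(d>0)&(h>44)&(h<52)&(L[...,0]<-22)&(L[...,0]>-140)&(abs(L[...,1])<35)
print('bar',np.percentile(L[m],[0.5,99.5],0),h[m].mean())
E
```

```text
t 19.45 pos [450.8 119.7 265.9] yaw 6.5 tilt [ 0.002 -0.    -1.   ] F [ 0.9 -0.2  0.9] M [ 0.01 -0.08  0.06] grip 60.2 0.0
knob [523.57000732 129.21618652] turn 360.86895999147623
bar [[-120.6555211   -19.25737181]
 [ -22.42248134   20.62115774]] 47.27347063562152
```

View pics/w5.png

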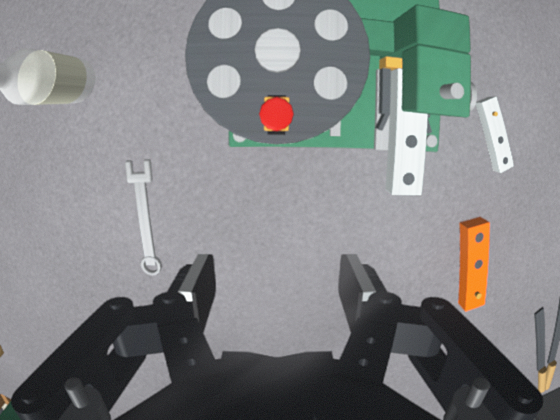

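The knob is back at (276,114), at 360.9° of turn. The bar's rear end is at press x -120.7, which means fully home (expected -120). The bottle and spanner have not moved.

```bash
python3 -c "
from bench import manip
print(manip.hand_in())"
```

```text
the job is handed in; nothing more can be done
None
```

I loaded the bar fully home, turned the flywheel one clockwise revolution (about 361° by camera), released the handle at its start and handed the job in; no verdict came back, and I did not measure the pin depth directly.

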